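Roll the filter cartridge into the code reader's V-rest

ROBOT

A 6-joint arm with a two-finger parallel gripper is mounted at the origin on the work surface. World frame = base frame: x ahead of the robot, y to its left, z up, the work surface at z = 0. Lengths are in m, angles in rad, forces in N, time in s.
With the tool pointing down it reaches from about 0.275 to 0.75 m from the base axis. Payload 10.2 kg.
Tool frame: the origin (TCP) lies midway between the tips of the shut fingers; the grasp point (between the pads) lies 19 mm behind it (env.hold_point_z is the distance from the TCP to the grasp point, in m); z points along the fingers, y is the line along which they close (so a half turn about z gives the same grasp; the last joint's range is limited). The gripper opens to 85 mm and grips with 20 to 120 N. Pads are 22 mm wide; open, the fingers measure 114 mm over their backs; the gripper's body (76 mm by 85 mm) begins 54 mm behind the grasp point. The pads swing forward as they close: fully open they stand 13 mm farther back than shut.
Start: joints at [-1.538, 0.313, 1.498, -0, 1.331, -0.223], TCP at [0.133, -0.508, 0.231] pointing down, gripper open.
Joint ranges: [-2.94, 2.94], [-0.97, 2.17], [0.19, 2.56], [-1.23, 4.37], [0.02, 3.11], [-2.88, 2.88]. Speed limits (rad/s): [2.39, 2.39, 3.01, 3.14, 3.14, 3.14].

INTERFACE

Orientations are given as a unit quaternion [x, y, z, w].
In Python, from bench import env, kinematics, monitor, eyes, job gives the robot as it stands. The module is installed in compiled form; this text tells all that it offers. Calls block until the motion is done:
- env.reach(position, orientation): joint-space move of the TCP to a pose.
- env.movel(position, velocity=0.15, frame=None, guard=None): straight line of the TCP; frame=None keeps the orientation; velocity is the mean speed in m/s. With guard (N) it stops when the force on the tool has changed by that much, and returns True; else False.
- env.set_joints(angles): joint-space move.
- env.release() and env.close_gripper(effort=None): open the fingers fully, or close them until they stop; effort is the grip in N (None keeps the last).
- env.hold(seconds).
- kinematics.ik(position, orientation): joint angles nearest the present ones, or None.
- monitor.sense(): the state.
- eyes.grab_frame(name): name is "scene" or "top" or "wrist"; returns a dict with "frame" (400x640x3 uint8, red, green, blue), "mtx" (3x3 intrinsics, pixels), "view" (4x4, takes a point from world to camera coordinates). Camera axes: x right, y down, z forward; pixel columns grow to the right and rows downward; lengths in m; the calibration is good to about 2 mm. A picture is of the moment at which its call begins. There is no depth.
A pose or a line that the arm cannot do raises env.MotionError and nothing moves.
- job.hand_in(): hands the job in; it is judged then, once.
The state is a dict: "clock": time; "joints": joint angles; "qvel": joint speeds; "joint_efforts": joint torques, N m; "position": TCP position; "ee_rot": TCP orientation; "contact_force": force on the tool from outside, world axes, zero at the start; "ft_torque": the same for the moment, N m; "finger_gap": opening from 0.0 (shut) to 1.0 (fully open); "gripper_force": force on a finger pad.
Only numpy, scipy, OpenCV 4.12 (cv2) and the standard library are available. Lean on these libraries where they do the work, as an engineer would, in place of code of your own. Each camera call takes 0.05 s, during which the arm holds its last target. There are 200 camera calls.

TASK

Roll the round steel filter cartridge along the bench by pushing its side with the fingers, up the low ramp and into the groove of the steel V-rest in front of the code reader, so that it settles in the bottom of the groove with none of its steel body sticking out past either end of the rest; if it does not line up with the rest, first nudge it along by its end. It has to roll over the bench, not be dragged: do not lift or carry it. Leave the tube rack, the bottle and the carton where they stand, and finish clear of everything.

Things in the scene. Friction and masses are not known exactly. Their poses are not given: they have to be found in the camera images.
- cartridge: Steel filter cartridge lying on its side: a polished cylinder, diameter 40 mm, length 120 mm, about 0.4 kg, with a brass nipple (12 mm thick) sticking out 8 mm at each end. Origin at its centre; x runs along it, y and z turn as it rolls (z up at the start). Pushed slowly it rolls straight, hardly steers and stops within 30 mm; pushed on an end it slides lengthwise.
- rest: Fixed V-rest of bent steel sheet, 180 mm long along the groove, before a white code reader. Origin on the bench below the groove's bottom line, at mid length. y: along the groove; x: the direction to roll the cartridge in, towards the reader. Both groove flanks slope 30 degrees; its bottom is at z = 2 mm. Behind it, at x = 26 mm, an upright stop 46 mm high; from x = 70 mm the reader, 86 mm high.
- ramp_foot (a point): Middle of the ramp's lower edge, at bench level, 90 mm before the groove's line (x = -90 mm in the rest's frame). From here the flat ramp rises 11.5 mm to the crest. The cartridge starts 120 to 220 mm before it, up to 50 mm off the rest's middle and up to 7 degrees askew; the V squares it up.
- crest (a point): Middle of the ridge between ramp and groove: x = -16.5, z = 11.5 mm in the rest's frame. The cartridge's centre passes over it at about 31.5 mm height.
- seat (a point): Where the centre of the cartridge is when it lies at the bottom of the groove at mid length: x = 0, y = 0, z = 25 mm in the rest's frame.
- rack: Bystander: steel tube rack 60 x 200 mm, 95 mm high with its capped tubes; origin under its centre, long side along its y.
- bottle: Bystander: white reagent bottle, 52 mm in diameter, 100 mm high; origin under its centre.
- carton: Bystander: white carton 70 x 100 mm, 55 mm high; origin under its centre.
There are look-alikes about, which are no part of the job. What is shaped like the cartridge but orange is not meant.

How it is judged:
By the outcome, as a careful person would: the job done as asked, in the order asked, and still so for the second after the job is handed in, with the robot touching nothing.
It also fails if it takes over 56 s, if anything falls off the work surface, if the arm or the gripper's body presses on something with over 40 N, if the wrist force passes 120 N, or if a joint passes its speed limit or range.

## Working session

There is one attempt and no reset: what is moved stays moved. The work goes in short steps, each a Python script; the robot and the scene stay as the last script left them, time stands still between calls to the robot, and variables do not carry over. Pictures are saved under pics/ and viewed, at most 10 in all, crops included, and the job is handed in when it is done.

```bash
mkdir -p pics; python3 - <<'E'
from bench import env, kinematics, monitor, eyes, job
import cv2,numpy as np
for n in("top","scene"):
    f=eyes.grab_frame(n); cv2.imwrite(f"pics/{n}0.png",f["frame"][:,:,::-1]); np.savez(n+"0.npz",**f)
    print(n,f["mtx"].round(1).tolist(),f["view"].round(3).tolist())
s=monitor.sense();print(s["clock"],s["ee_rot"],s["finger_gap"])
E
```

```text
top [[366.2, 0.0, 323.8], [0.0, 366.2, 201.0], [0.0, 0.0, 1.0]] [[-0.019, -1.0, 0.016, -0.011], [-0.991, 0.017, -0.129, 0.604], [0.129, -0.018, -0.991, 1.126], [0.0, 0.0, 0.0, 1.0]]
scene [[372.7, 0.0, 315.9], [0.0, 372.7, 197.9], [0.0, 0.0, 1.0]] [[-0.174, 0.985, -0.02, 0.117], [0.643, 0.098, -0.76, -0.357], [-0.746, -0.145, -0.65, 1.676], [0.0, 0.0, 0.0, 1.0]]
0.1 [ 9.91832810e-01  1.27543395e-01  6.43588334e-05 -5.95454873e-04] 0.9998895634785062
```

View pics/top0.png

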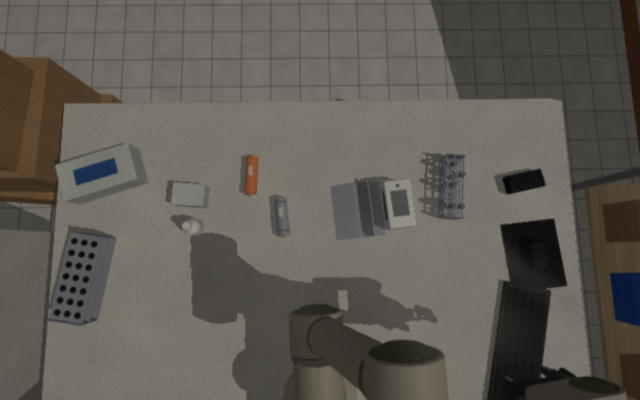

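View pics/scene0.png

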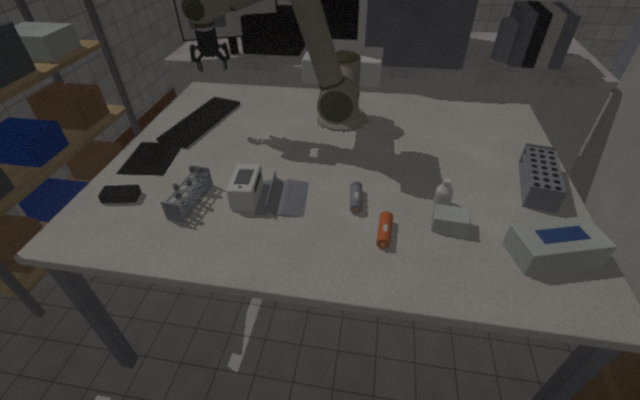

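The top view shows the grey steel cylinder at about (282,216), the orange look-alike at (251,174), and the ramp and V at (332–384, 180–240) with the white reader at (400,203). The rack is at (452,185), the bottle at (192,226) and the carton at (188,194). Of the two cylinders, the grey one fits the description because it is steel and lies before the ramp. I'll confirm that in an enlarged crop.

```bash
python3 - <<'E'
import cv2,numpy as np
f=np.load("top0.npz")["frame"][:,:,::-1]
c=cv2.resize(f[145:265,230:430],None,fx=4,fy=4,interpolation=cv2.INTER_CUBIC)
c=cv2.convertScaleAbs(c,alpha=1.5)
cv2.imwrite("pics/crop0.png",c)
E
```

```text
(no output)
```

View pics/crop0.png

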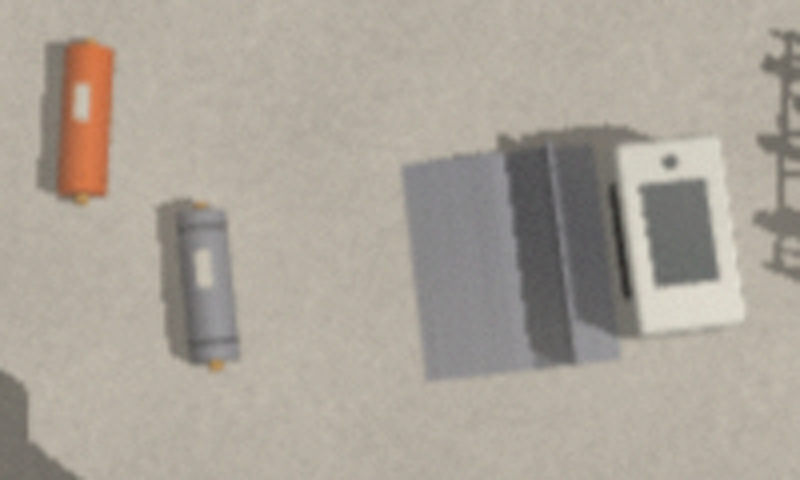

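```bash
cat > h.py <<'E'
import numpy as np
def ray(f,uv,z):
    M,V=f["mtx"],f["view"];R,t=V[:3,:3],V[:3,3]
    C=-R.T@t; d=R.T@np.linalg.solve(M,[uv[0],uv[1],1.]); return C+d*(z-C[2])/d[2]
def proj(f,p):
    q=f["mtx"]@(f["view"][:3,:3]@p+f["view"][:3,3]); return q[:2]/q[2]
E
python3 - <<'E'
from h import *
import cv2
np.set_printoptions(precision=4,suppress=True)
f=dict(np.load("top0.npz"));g=dict(np.load("scene0.npz"))
P=lambda u,v,z:ray(f,(u/4+230-.375,v/4+145-.375),z)
a,b=P(402,167,0),P(427,381,0); print("foot",a,b,np.linalg.norm(a-b))
foot=(a+b)/2; y=(a-b)/np.linalg.norm(a-b); y[2]=0
x=np.array([y[1],-y[0],0]); 
if x[1]>0:x=-x
y=np.cross([0,0,1],x)
print("foot mid",foot,"x",x,"y",y)
org=foot+.09*x
for n,u,v,z in[("brk1",505,153,.002),("brk2",533,365,.002),("stop1",549,145,.046),("stop2",576,362,.046),("nipA",201,205,.02),("nipB",217,366,.02),("bodA",203,208,.02),("bodB",215,360,.02)]:
    p=P(u,v,z); print(n,p,"rest frame",(p-org)@x*1e3,(p-org)@y*1e3)
# scene check: reproject
for n,p in(("foot",foot),("org",org)): print(n,proj(g,p))
# brass mask in both views
for n,h in(("top",f),("scene",g)):
    hsv=cv2.cvtColor(h["frame"],cv2.COLOR_RGB2HSV); m=cv2.inRange(hsv,(8,90,60),(25,255,255))
    k,_,st,c=cv2.connectedComponentsWithStats(m); print(n,[(c[i].round(1).tolist(),int(st[i,4])) for i in range(1,k) if 100<c[i][1]<260 and 220<c[i][0]<420])
E
```

```text
foot [ 0.6567 -0.0447  0.    ] [ 0.4803 -0.0612  0.    ] 0.17719371018027485
foot mid [ 0.5685 -0.0529  0.    ] x [ 0.0933 -0.9956  0.    ] y [ 0.9956  0.0933 -0.    ]
brk1 [ 0.6667 -0.1301  0.002 ] rest frame -3.977761027529651 90.58031380790344
brk2 [ 0.4916 -0.1476  0.002 ] rest frame -2.946517187915874 -85.4411842805631
stop1 [ 0.6648 -0.1607  0.046 ] rest frame 26.30242832534376 85.75406411079362
stop2 [ 0.4919 -0.176   0.046 ] rest frame 25.35191553265645 -87.80521126741928
nipA [0.6249 0.1194 0.02  ] rest frame -256.2760711767285 72.15383653292318
nipB [0.4949 0.1071 0.02  ] rest frame -256.1977774559813 -58.372568224766
bodA [0.6224 0.1177 0.02  ] rest frame -254.90923962875854 69.53662553181302
bodB [0.4997 0.1087 0.02  ] rest frame -257.31194326318837 -53.44862620575676
foot [305.7546 198.8655]
org [279.4038 197.8549]
top [([251.0, 175.1], 442), ([279.5, 196.0], 2), ([283.8, 235.6], 5)]
scene [([356.0, 209.5], 8), ([384.4, 230.0], 436)]
```

Everything agrees with the given sizes: the rest measures about 177 mm (180 nominal), the stop sits at x≈26, and the cartridge is 166 mm before the foot, about 7 mm off the middle and no more than 1° askew. It lines up, so no end nudge is needed. I'll push with the open fingers, which gives two contact points.

```bash
cat >> h.py <<'E'
from scipy.spatial.transform import Rotation as Ro
X=np.array([.0933,-.9956,0]);X/=np.linalg.norm(X);Y=np.array([-X[1],X[0],0]);ORG=np.array([.5685,-.0529,0])+.09*X
def W(x,y,z): return ORG+x*X+y*Y+[0,0,z]
def quat(s): # tool y = s*Y, z down
    y=s*Y; z=np.array([0,0,-1.]); return Ro.from_matrix(np.c_[np.cross(y,z),y,z]).as_quat()
E
python3 - <<'E'
from h import *
from bench import env,kinematics,monitor,eyes
import cv2
np.set_printoptions(precision=3,suppress=True)
q0=np.array(monitor.sense()["joints"]);best=None
for s in(1,-1):
    js=[kinematics.ik(W(x,.0075,z),quat(s)) for x,z in((-.305,.2),(-.305,-.001),(-.04,.012))]
    print(s,[None if j is None else np.array(j) for j in js])
    if all(j is not None for j in js):
        d=abs(np.array(js[0])-q0).max()
        if best is None or d<best[0]: best=(d,s)
s=best[1];print("use",s)
open("s.txt","w").write(str(s))
env.reach(W(-.305,.0075,.2),quat(s))
env.movel(W(-.305,.0075,-.001),.12)
print(monitor.sense()["clock"],monitor.sense()["contact_force"])
hit=env.movel(W(-.20,.0075,-.001),.06)
m=monitor.sense();print(hit,m["clock"],m["position"],m["contact_force"])
fs=[eyes.grab_frame(n) for n in("top","wrist")]
np.savez("w1.npz",**fs[1]);np.savez("t1.npz",**fs[0])
cv2.imwrite("pics/s1.png",np.vstack([cv2.resize(fs[0]["frame"][130:270,200:440],(640,373)),fs[1]["frame"][::2,::2].repeat(1,0)[:, :].copy() if 0 else cv2.resize(fs[1]["frame"],(640,227))])[:,:,::-1])
E
```

```text
1 [array([ 0.081,  0.456,  1.376, -0.   ,  1.31 , -0.012]), array([ 0.081,  0.704,  1.552, -0.   ,  0.886, -0.012]), array([-0.372,  0.701,  1.512, -0.   ,  0.928, -0.466])]
-1 [None, None, array([-0.372,  0.701,  1.512, -0.   ,  0.928,  2.676])]
use 1
4.7167 [-0.263 -0.055  0.227]
False 6.6167 [ 0.566  0.058 -0.001] [0.014 0.113 0.675]
```

View pics/s1.png

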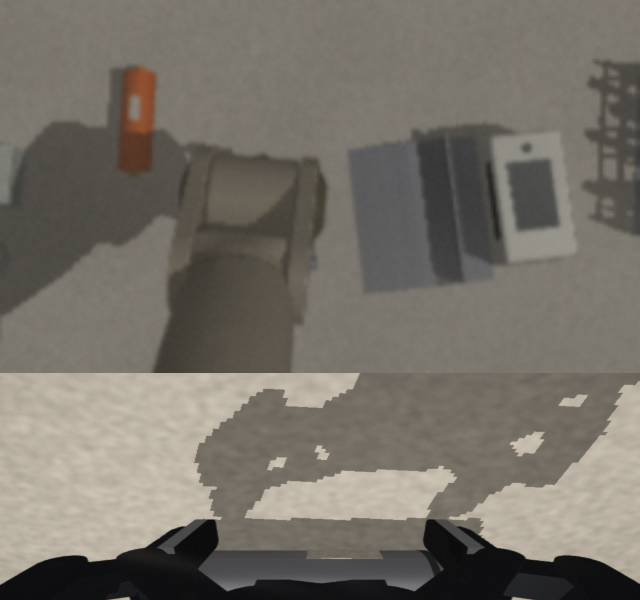

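The top view shows the arm hiding the cartridge, with the ramp still clear at (348–500,135–290). The wrist view shows the cartridge (200–440, 555) lying across both fingertips (200,530) and (440,530). I'll check its place through the wrist calibration.

```bash
python3 - <<'E'
from h import *
import cv2
w=dict(np.load("w1.npz"));np.set_printoptions(precision=3,suppress=True)
R=w["view"][:3,:3];C=-R.T@w["view"][:3,3];d=C-ORG
print("cam rest",d@X,d@Y,d[2],"dir down-image in rest",R[1]@X,R[1]@Y)
for n,x,y,z in(("tip+",-.189,.055,.012),("tip-",-.189,-.042,.012),("cartA",-.169,.067,.02),("cartB",-.169,-.053,.02)): print(n,proj(w,W(x,y,z)))
cv2.imwrite("pics/w1.png",cv2.convertScaleAbs(w["frame"][200:,:,::-1],alpha=1.3))
E
```

```text
cam rest -0.2736046444262809 0.007752420238729047 0.14268687971631538 dir down-image in rest 0.9583860185243347 0.001020857176749276
tip+ [431.738 301.38 ]
tip- [203.707 301.086]
cartA [461.764 353.904]
cartB [175.917 353.496]
```

View pics/w1.png

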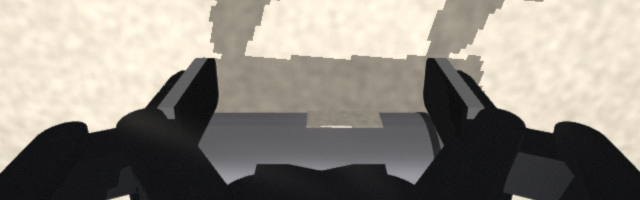

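The cartridge is square against both fingers and about centred (rear edge at row 313, end band at column 433), as expected. Next I push it on up the ramp.

```bash
python3 - <<'E'
from h import *
from bench import env,monitor,eyes
import cv2
np.set_printoptions(precision=3,suppress=True)
def go(x,z,v):
    h=env.movel(W(x,.0075,z),v,guard=25); m=monitor.sense(); print(x,h,round(m["clock"],2),m["position"],m["contact_force"])
    return h
if not (go(-.121,-.001,.05) or go(-.075,.0065,.04) or go(-.041,.0115,.025)):
    env.hold(1.0)
f=eyes.grab_frame("scene")
f2=eyes.grab_frame("wrist");np.savez("w2.npz",**f2)
cv2.imwrite("pics/s2.png",np.vstack([cv2.resize(f["frame"][140:240,190:390],(640,320)),cv2.resize(f2["frame"][200:],(640,200))])[:,:,::-1])
E
```

```text
-0.121 False 8.45 [ 0.573 -0.021 -0.001] [-0.236  3.689  2.568]
-0.075 False 9.77 [ 0.577 -0.067  0.006] [ 1.06   0.935 -0.61 ]
-0.041 False 11.29 [ 0.581 -0.101  0.011] [1.127 0.526 0.82 ]
```

View pics/s2.png

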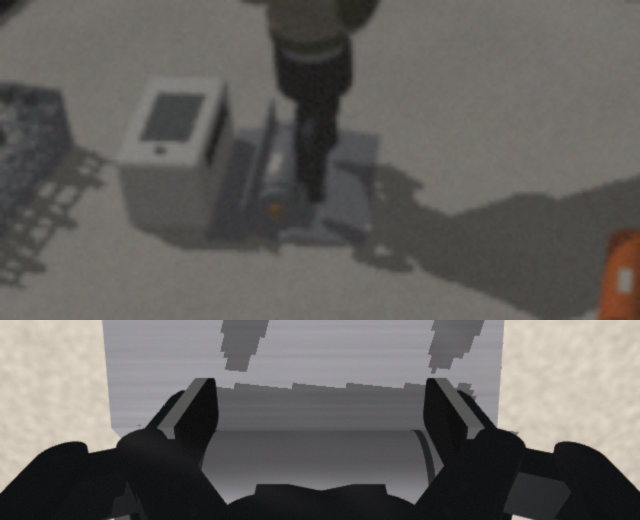

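The scene view shows the cartridge at the stop, with its brass nipple at (275,208). The wrist view shows it still close to the fingers. I'll compare the nipple pixel with where it would be when seated.

```bash
python3 - <<'E'
from h import *
g=dict(np.load("scene0.npz"))
for x,z in((-.0165,.0315),(-.01,.029),(0,.025)):
  for y in(.068,.075,.085): print(x,y,((proj(g,W(x,y,z))-[190,140])*3.2).round(1))
w=dict(np.load("w2.npz"))
# rear silhouette row for cylinder centre x,z
C=-w["view"][:3,:3].T@w["view"][:3,3];print((C-ORG)@X,C[2])
for x,z in((-.0165,.0315),(-.01,.029),(0,.025)):
  a=np.linspace(0,2*np.pi,721); print(x,min(proj(w,W(x+.02*np.cos(t),.0075,z+.02*np.sin(t)))[1] for t in a)-200+320)
E
```

```text
-0.0165 0.068 [289.3 206. ]
-0.0165 0.075 [288.2 210.6]
-0.0165 0.085 [286.6 217.3]
-0.01 0.068 [283.  207.6]
-0.01 0.075 [281.9 212.2]
-0.01 0.085 [280.4 218.9]
0 0.068 [273.5 210.1]
0 0.075 [272.4 214.8]
0 0.085 [270.7 221.5]
-0.1143791283370918 0.15518836485932105
-0.0165 409.0429293916394
-0.01 418.9891313326606
0 433.0238787877687
```

Both views put it at x≈0, so it is seated (rear edge at row 430, where 433 is fully seated). Now I retreat and check.

```bash
python3 - <<'E'
from h import *
from bench import env,monitor,eyes
import cv2
env.movel(W(-.075,.0075,.0115),.05)
env.movel(W(-.10,.0075,.20),.12)
env.reach(W(-.32,.0075,.25),quat(1))
env.hold(.5)
m=monitor.sense();print(m["clock"],m["position"],m["contact_force"])
f=eyes.grab_frame("top");g=eyes.grab_frame("scene");np.savez("t3.npz",**f)
a=cv2.resize(f["frame"][160:260,320:440],(480,400),interpolation=cv2.INTER_CUBIC)
b=cv2.resize(g["frame"][150:230,220:316],(480,400)[:2],interpolation=cv2.INTER_CUBIC)[:, :320]
cv2.imwrite("pics/s3.png",cv2.convertScaleAbs(np.hstack([a,b])[:,:,::-1],alpha=1.5))
def c(p): return ((proj(f,p)-[320,160])*4).round(0)
print("pred body ends",c(W(0,.0675,.025)),c(W(0,-.0525,.025)),"rest ends",c(W(0,.09,.01)),c(W(0,-.09,.01)))
for h in(f,):
    hsv=cv2.cvtColor(h["frame"],cv2.COLOR_RGB2HSV); m=cv2.inRange(hsv,(8,70,50),(28,255,255))
    k,_,st,ce=cv2.connectedComponentsWithStats(m)
    for i in range(1,k):
        if 340<ce[i][0]<400 and 170<ce[i][1]<250:
            p=ray(f,ce[i],.025)-ORG; print("brass",ce[i],st[i,4],p@X,p@Y)
for n in("top",):
    d=cv2.absdiff(np.load("top0.npz")["frame"],f["frame"]).max(2)
    print("rack diff",d[150:222,420:470].mean(),"bottle/carton diff",d[178:235,165:205].mean())
E
```

```text
16.3583 [0.55456444 0.17656836 0.24998207] [-1.05801428 -0.42377169 -0.17473859]
pred body ends [155. 114.] [173. 261.] rest ends [149.  90.] [177. 308.]
brass [358.5        186.66666667] 6 0.0001222220518847102 0.07342068675163696
brass [363.66666667 227.11111111] 9 0.00024314985618101588 -0.05847547502467773
rack diff 1.9675 bottle/carton diff 26.895175438596493
```

View pics/s3.png

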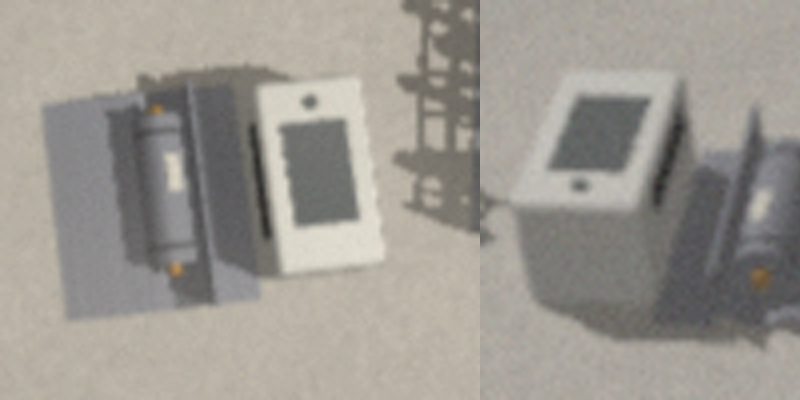

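The top crop shows the cartridge at the bottom of the groove, with brass nipples at (157,110) and (176,269). That puts it at x≈0, with the body from about -55 to +68 mm inside the ±90 mm rest. The arm is clear. The brightness change near the bottle and carton should be the arm's shadow, since the fingers never went near them.

```bash
python3 -c "
from bench import job
print(job.hand_in())"
```

```text
the job is handed in; nothing more can be done
None
```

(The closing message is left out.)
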